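Scan the curved test block with the spring-tip probe

ROBOT

A 7-joint arm with a two-finger parallel gripper is mounted at the origin on the work surface. World frame = base frame: x ahead of the robot, y to its left, z up, the work surface at z = 0. Lengths are in mm, angles in rad, forces in N, time in s.
With the tool pointing down it reaches from about 400 to 850 mm from the base axis. Payload 10.4 kg.
Tool frame: the origin (TCP) lies midway between the tips of the shut fingers; the grasp point (between the pads) lies 19 mm behind it; z points along the fingers, y is the line along which they close (so a half turn about z gives the same grasp; the last joint's range is limited). The gripper opens to 85 mm and grips with 20 to 120 N. Pads are 22 mm wide; open, the fingers measure 114 mm over their backs; the gripper's body (76 mm by 85 mm) begins 54 mm behind the grasp point. The pads swing forward as they close: fully open they stand 13 mm farther back than shut.
Start: joints at [-1.228, 0.332, -0.065, 1.46, 0.022, 1.35, -0.088], TCP at [223.549, 583.676, 231.338] pointing down, gripper open.
Joint ranges: [-2.6, 2.6], [-0.5, 2.12], [-1.47, 1.34], [0.16, 2.42], [-1.27, 4.41], [0.06, 2.06], [-2.6, 2.6]. Speed limits (rad/s): [2.22, 2.22, 2.79, 2.79, 3.14, 3.14, 3.14].

INTERFACE

Orientations are given as a unit quaternion [x, y, z, w].
In Python, from cell import arm, snapshot, spotter gives the robot as it stands. The module is installed in compiled form; this text tells all that it offers.
- The arm moves only by the tool carry_out, never from a script. Its argument "motion" is one flat list of numbers, 5 for each row, row after row: the shift along the tool's x, y, z in m, then the turn about the tool's z in rad, then the closure in counts, from 0 (fully open) to 255 (shut). A call has 1 to 8 rows; each row is the pose to reach, as a shift and turn from the pose commanded when the call began, along the tool's axes at that moment; what a row does not reach only later rows make up. A row lasts 1/10 s, in which the tool goes at most 50 mm and 8.59 degrees, less where a joint would pass 70% of its speed; a pose out of reach is approached as far as the arm can. A call with a gripper value outside its range is refused whole. The fingers move at their own pace and stop on an object; "squeeze" is the grip in N (left out, the last holds). Time passes only in rows, so rows that repeat a pose let the fingers close. It gives the time, the measured TCP pose, the force, the opening and the grip force at its end, in the units of the state.
- arm.read_state(): the state, without advancing time (a new reading comes with each control period).
- snapshot(name): name is "scene" or "side" or "wrist"; returns a dict with "color" (384x512x3 uint8, blue, green, red), "mtx" (3x3 intrinsics, pixels), "R" (3x3) and "t" (3): a world point X has camera coordinates R X + t; the wrist camera has in their place "hand_eye" (4x4, takes a point from camera to tool coordinates, whose origin is the TCP and whose axes are the flange's). Camera axes: x right, y down, z forward; pixel columns grow to the right and rows downward; lengths in mm; the calibration is good to about 2 mm. The wrist camera is an equidistant fisheye: a pixel r from the principal point sees the ray r / f radians off the axis. A picture is of the moment at which its call begins: read the wrist's pose just before it. There is no depth.
- arm.close_job(): hands the job in; it is judged then, once.
Trained networks look in the newest picture that a camera, given by its name, has taken for a name from the list of things; names that differ only in an ending like _2 or _b are one class to them, and where a whole thing is asked for, a point or a joint stands for the part that bears it (a point fixed in the world has none). Each returns a list of dicts, best first, with "conf" (0 to 1); they miss things now and then, are a little off and sometimes report something else, mostly with a low value. They report only what shows in the picture. A call takes as long as a camera call. They do not tell look-alikes from the thing itself.
- spotter.find_in(name, camera): "location" ([x, y, z] in mm, in world coordinates, good to about 4 mm: the middle of the surface that is visible of it).
- spotter.outline_of(name, camera): "mask" (384x512 bool, what is visible of it).
The state is a dict: "time_s": time; "joints": joint angles; "joint_vel": joint speeds; "joint_torque": joint torques, N m; "tcp_pos": TCP position; "ee_rot": TCP orientation; "ft_force": force on the tool from outside, world axes, zero at the start; "wrist_torque": the same for the moment, N m; "gripper_width": opening from 0.0 (shut) to 1.0 (fully open); "gripper_force": force on a finger pad.
Only numpy, scipy, OpenCV 4.12 (cv2) and the standard library are available. Lean on these libraries where they do the work, as an engineer would, in place of code of your own. Each camera call takes 0.05 s, during which the arm holds its last target. There are 200 camera calls.

TASK

Take the inspection probe from its stand and set its tip on the wavy upper edge of the curved steel test block, close to the block's low end. Run the tip slowly along the whole edge to the other end, keeping it pressed on the steel over the crest and through the dip, then put the probe back upright in its stand, collar resting on the rim, and let go.

Things in the scene. Friction and masses are not known exactly. Their poses are not given: they have to be found in the camera images.
- probe: Inspection probe, upright in its stand at the start, 160 g. Origin: on its axis at the sheath's lower end; z up the axis. Sheath 16 mm diameter, z 0 to 35 mm; black collar 54 diameter, 35 to 41; grey round handle 26 diameter, 41 to 111 (grip from above near z 76, any yaw); cap 18 diameter to 119. Ball tip below the sheath. In the stand the collar lies on the rim: origin 45 mm above the table.
- tip: Steel ball tip of the probe, 12 mm diameter; origin: ball centre, on the probe's axis. It slides up into the sheath on a soft spring: the ball's lowest point is 28 mm below the probe's origin when free, 8 mm below when fully in (travel 20 mm, 0.8 N to start, 2.8 N fully in). With the probe upright and the tip pushed in about 9 mm it keeps contact.
- curved_block: Fixed steel block, wavy upper edge (a level-topped one is not meant), 220 x 36 mm, on a foot plate 250 x 70 x 8. Origin: underside centre, on the table; x lengthwise, low end at -110 (towards the robot), far end +110; z up. Edge height at x (mm): 40 to -100, 42 at -85, 48 at -70, 56 at -55, 62 at -40, 64 at -25 (crest), 61 at -7, 55 at 10, 49 at 27, 46 at 45 (dip), 47 at 59, 51 at 72, 56 from 100.
- stand: Fixed probe stand: upright grey tube 80 mm high, 62 mm outside diameter, bore 34 mm diameter, open at the top, on a round black foot 100 mm diameter. Origin: centre of its underside on the table; z up along the bore.
Things that resemble listed ones, but are neither listed nor needed, are in the scene too. What is shaped like the probe but red or turquoise is not meant.

How it is judged:
By the outcome, as a careful person would: the job done as asked, in the order asked, and still so for the second after the job is handed in, with the robot touching nothing.
It also fails if it takes over 64 s, if anything falls off the work surface, if the arm or the gripper's body presses on something with over 40 N, if the wrist force passes 120 N, or if a joint passes its speed limit or range.

## Working session

There is one attempt and no reset: what is moved stays moved. The work goes in short steps, Python scripts to look and compute and a tool call to move; the robot and the scene stay as the last step left them, time stands still between calls to the robot, and variables do not carry over. Pictures are saved under pics/ and viewed, at most 10 in all, crops included, and the job is handed in when it is done.

Besides the shell and the picture viewer there is one more tool, called after ">>>" as name(argument=value, ...), one argument or row to a line, values as JSON. carry_out: Moves the arm, as the interface text tells. Its arguments: {"type":"object","properties":{"motion":{"type":"array"},"squeeze":{"type":"number"}},"required":["motion"]}

```bash
mkdir -p pics
cat > h.py <<'E'
import numpy as np, cv2
from scipy.spatial.transform import Rotation as Ro
from cell import arm, snapshot, spotter
def ray(s,px,st=None):
    K=np.array(s["mtx"]);p=np.array(px,float)
    if "hand_eye" in s:
        d=np.array([(p[0]-K[0,2])/K[0,0],(p[1]-K[1,2])/K[1,1]]);r=np.linalg.norm(d)
        v=np.r_[d/max(r,1e-9)*np.sin(r),np.cos(r)]
        H=np.array(s["hand_eye"]);R=Ro.from_quat(st["ee_rot"]).as_matrix()
        o=R@H[:3,3]+st["tcp_pos"];return o,R@H[:3,:3]@v
    R=np.array(s["R"]);t=np.array(s["t"])
    v=np.array([(p[0]-K[0,2])/K[0,0],(p[1]-K[1,2])/K[1,1],1]);v/=np.linalg.norm(v)
    return -R.T@t,R.T@v
def atz(o,v,z): return o+v*(z-o[2])/v[2]
def tri(rs):
    A=sum(np.eye(3)-np.outer(v,v) for o,v in rs);b=sum((np.eye(3)-np.outer(v,v))@o for o,v in rs)
    return np.linalg.solve(A,b)
def proj(s,X):
    c=np.array(s["R"])@X+np.array(s["t"]);q=np.array(s["mtx"])@c;return q[:2]/q[2]
E
python3 - <<'E'
from h import *
np.set_printoptions(precision=1,suppress=True)
st=arm.read_state();print(st)
for c in["scene","side","wrist"]:
    s=snapshot(c);cv2.imwrite(f"pics/{c}0.png",s["color"])
    print(c,s["mtx"], s.get("hand_eye"))
    for n in["probe","tip","curved_block","stand"]:
        for d in spotter.find_in(n,c):
            L=np.array(d["location"]);print(n,round(d["conf"],2),L,proj(s,L) if "R" in s else"")
E
```

```text
{'time_s': 0.0, 'joints': array([-1.2,  0.3, -0.1,  1.5,  0. ,  1.3, -0.1]), 'joint_vel': array([ 0., -0.,  0.,  0.,  0.,  0., -0.]), 'joint_torque': array([  0. , -62.5,   0. , -39.2,   0. ,   0. ,  -0. ]), 'tcp_pos': array([223.4, 583.3, 230.5]), 'ee_rot': array([ 0.2,  1. , -0. , -0. ]), 'ft_force': array([-0.7,  0.4,  0.2]), 'wrist_torque': array([-0., -0., -0.]), 'gripper_force': 0.0, 'gripper_width': 1.0010014629053414}
scene [[460.4   0.  264.3]
 [  0.  460.4 202.3]
 [  0.    0.    1. ]] None
probe 0.92 [530.8 231.7 103.7] [343.4 166.4]
probe 0.76 [416.9 230.9  80.1] [309.  142.6]
probe 0.68 [526.7 362.7  81.7] [386.7 148.4]
curved_block 0.95 [590.3 -13.   29.7] [260.1 261.8]
curved_block 0.2 [547.1 216.6  16. ] [337.2 201.3]
stand 0.73 [548.8 216.9  18.9] [338.  200.9]
side [[406.2   0.  252.1]
 [  0.  406.2 193. ]
 [  0.    0.    1. ]] None
probe 0.95 [407.2 244.5  75.1] [277.3 266.7]
probe 0.78 [516.1 246.9  99.1] [223.2 246.3]
probe 0.7 [510.9 375.1  67.6] [202.1 314.7]
curved_block 0.74 [549.4  18.7  37. ] [244.9 177.5]
stand 0.55 [505.1 264.3   8.7] [227.7 277.1]
wrist [[297.3   0.  256.2]
 [  0.  297.3 193.6]
 [  0.    0.    1. ]] [[  -0.    -1.    -0.3   79.7]
 [   1.    -0.     0.    -0.7]
 [  -0.    -0.3    1.  -142.7]
 [   0.     0.     0.     1. ]]
probe 0.9 [407.  249.5  66.5] 
curved_block 0.2 [494.1 230.9  38.7] 
stand 0.82 [488.9 229.1  37.3]
```

View pics/scene0.png

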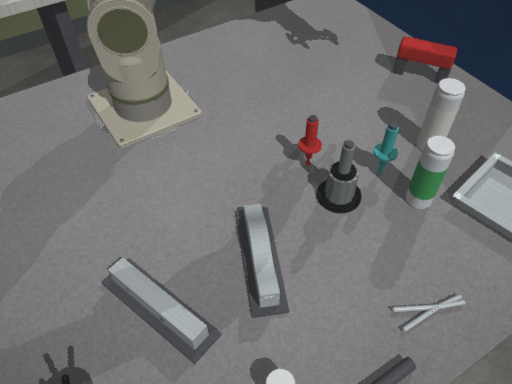

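View pics/side0.png

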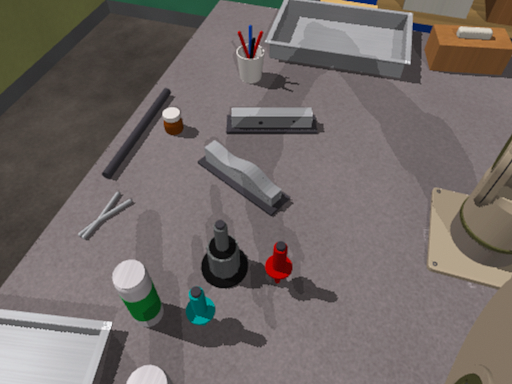

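Run:
```python
from h import *
np.set_printoptions(precision=4,suppress=True)
st=arm.read_state();print(st["ee_rot"],st["joints"],Ro.from_quat(st["ee_rot"]).as_matrix())
s=snapshot("scene");print(np.array(s["R"]),s["t"])
cv2.imwrite("pics/c1.png",cv2.resize(s["color"][100:250,260:440],None,fx=4,fy=4,interpolation=cv2.INTER_CUBIC))
```

```text
[0.1819 0.9833 0.0001 0.    ] [-1.2276  0.3322 -0.0647  1.4601  0.0216  1.3499 -0.0885] [[-0.9338  0.3577  0.    ]
 [ 0.3577  0.9338  0.0001]
 [ 0.      0.0002 -1.    ]]
[[ 0.5517  0.834   0.0056]
 [ 0.6517 -0.4269 -0.6269]
 [-0.5205  0.3496 -0.7791]] [-323.0845 -256.2286 1227.7656]
```

The scene view shows the grey probe in its stand at (345,165), with look-alikes red at (310,140) and turquoise at (388,145). The wavy block is at (260,258) and the level decoy at (160,305). In the side view the probe is at (222,245) and the wavy block at (244,177). I choose the grey probe and the wavy block, and check the probe in a close crop.

View pics/c1.png

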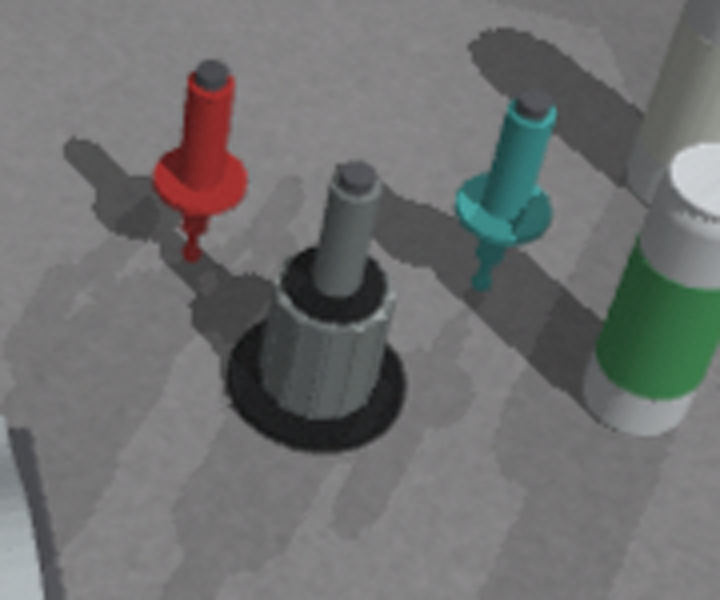

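Run:
```python
from h import *
np.set_printoptions(precision=1,suppress=True)
S={c:snapshot(c) for c in["scene","side"]}
M={}
want={"probe":{"scene":(345,165),"side":(222,245)},"curved_block":{"scene":(260,262),"side":(245,177)},"stand":{"scene":(338,200),"side":(227,270)}}
for n in want:
  for c in S:
    snapshot(c)
    for d in spotter.outline_of(n,c):
        m=np.array(d["mask"]);ys,xs=np.nonzero(m)
        ce=np.array([xs.mean(),ys.mean()])
        print(n,c,round(d["conf"],2),ce,len(xs),xs.min(),xs.max(),ys.min(),ys.max())
        if np.linalg.norm(ce-want[n][c])<25 and (n,c) not in M: M[n,c]=m
np.savez("m.npz",**{f"{a}_{b}":v for (a,b),v in M.items()})
# probe: fit vertical position x,y: axis points at z=56..160 project to mask centre line
from scipy.optimize import least_squares
def sil(c,x,y,secs):
    im=np.zeros((384,512),np.uint8);th=np.linspace(0,2*np.pi,24)
    for r,z0,z1 in secs:
        P=[proj(S[c],np.array([x+r*np.cos(t),y+r*np.sin(t),z])) for t in th for z in(z0,z1)]
        cv2.fillConvexPoly(im,cv2.convexHull(np.array(P,np.float32)).astype(np.int32)[:,0],1) if 0 else cv2.fillConvexPoly(im,np.round(cv2.convexHull(np.array(P,np.float32))*16).astype(np.int32),1,shift=4)
    return im>0
secs=[(27,80,86),(13,86,156),(9,156,164)]
for cs in(["scene"],["side"],["scene","side"]):
  best=max(((sum((lambda a,b:(a&b).sum()/(a|b).sum())(sil(c,x,y,secs),M["probe",c]) for c in cs),x,y) for x in np.arange(505,545,2) for y in np.arange(222,258,2)))
  print(cs,best)
```

```text
probe scene 0.77 [310.3 138.6] 569 299 320 115 164
probe scene 0.58 [345.2 163.2] 664 331 356 140 180
probe side 0.93 [199.6 306.5] 834 186 215 286 324
probe side 0.79 [221.8 241.1] 681 209 235 220 257
probe side 0.63 [279.  262.4] 733 265 292 241 282
curved_block scene 0.64 [261.1 262.2] 3823 236 288 204 317
curved_block side 0.95 [243.7 177.3] 2786 199 289 140 215
stand scene 0.94 [339.  194.4] 1373 316 361 172 214
stand side 0.85 [224.7 268.4] 1340 202 247 246 287
stand side 0.55 [243.8 177.3] 2754 200 288 140 214
['scene'] (np.float64(0.8959459459459459), np.int64(525), np.int64(240))
['side'] (np.float64(0.8629441624365483), np.int64(523), np.int64(238))
['scene', 'side'] (np.float64(1.6914220393533999), np.int64(525), np.int64(238))
```

The crop confirms it: the grey probe is upright in the stand, with its cap at crop (358,172), and the red and turquoise ones stand apart. Next I fit the block pose in the same way and triangulate the cap height.

```bash
cat >> h.py <<'E'
PX=np.array([-110,-100,-85,-70,-55,-40,-25,-7,10,27,45,59,72,100,110.]);PZ=np.array([40,40,42,48,56,62,64,61,55,49,46,47,51,56,56.])
def b2w(p,x,y,yaw):
    c,s=np.cos(yaw),np.sin(yaw);return np.array([x+c*p[0]-s*p[1],y+s*p[0]+c*p[1],p[2]])
def silb(S,x,y,yaw):
    im=np.zeros((384,512),np.uint8)
    def hull(pts):
        P=np.array([proj(S,b2w(p,x,y,yaw)) for p in pts],np.float32)
        cv2.fillConvexPoly(im,np.round(cv2.convexHull(P)*16).astype(np.int32),1,shift=4)
    hull([(a,b,z) for a in(-125,125) for b in(-35,35) for z in(0,8)])
    for i in range(len(PX)-1):
        hull([(a,b,z) for a,h in((PX[i],PZ[i]),(PX[i+1],PZ[i+1])) for b in(-18,18) for z in(8,h)])
    return im>0
E
python3 - <<'E'
from h import *
from scipy.optimize import minimize
S={c:snapshot(c) for c in["scene","side"]};M=np.load("m.npz")
print("cap",tri([ray(S["scene"],(349.5,142.5)),ray(S["side"],(221,223.5))]))
for cs in(["scene"],["side"],["scene","side"]):
    def f(p):
        t=0
        for c in cs:
            a=silb(S[c],p[0]*1,p[1],p[2]/100);b=M["curved_block_"+c];t-=(a&b).sum()/(a|b).sum()
        return t/len(cs)
    best=min((minimize(f,[575,5,y],method="Nelder-Mead",options=dict(initial_simplex=[[575,5,y],[590,5,y],[575,20,y],[575,5,y+15]],xatol=.2,fatol=1e-4)) for y in(-40,-20,0,20)),key=lambda r:r.fun)
    print(cs,best.x,best.fun)
p=best.x
for x in(-105,-25,45,105):print(b2w((x,0,0),p[0],p[1],p[2]/100))
for c in S:
    im=S[c]["color"].copy();cn,_=cv2.findContours(silb(S[c],p[0],p[1],p[2]/100).astype(np.uint8),0,2);cv2.drawContours(im,cn,-1,(0,0,255),1)
    for x,z in zip(PX,PZ):cv2.circle(im,tuple(int(v) for v in proj(S[c],b2w((x,0,z),p[0],p[1],p[2]/100))),1,(0,255,0),-1)
    S[c]["o"]=im
cv2.imwrite("pics/b.png",np.hstack([cv2.resize(S["scene"]["o"][195:325,205:325],(390,390*13//12)),cv2.resize(S["side"]["o"][120:240,185:305],(390,390*13//12))]))
E
```

```text
cap [522.64045579 239.54370222 162.35829247]
['scene'] [567.53727135   1.37005392 -43.34585381] -0.9500372856077554
['side'] [563.65198103  -1.78456499 -41.17665218] -0.9692951849267272
['scene', 'side'] [ 5.65649192e+02  1.74314329e-01 -4.15632798e+01] -0.9304707889981931
[469.5887874   42.57005231   0.        ]
[542.77766737  10.26853766   0.        ]
[606.81793734 -17.99528766   0.        ]
[661.70959732 -42.22142366   0.        ]
```

View pics/b.png

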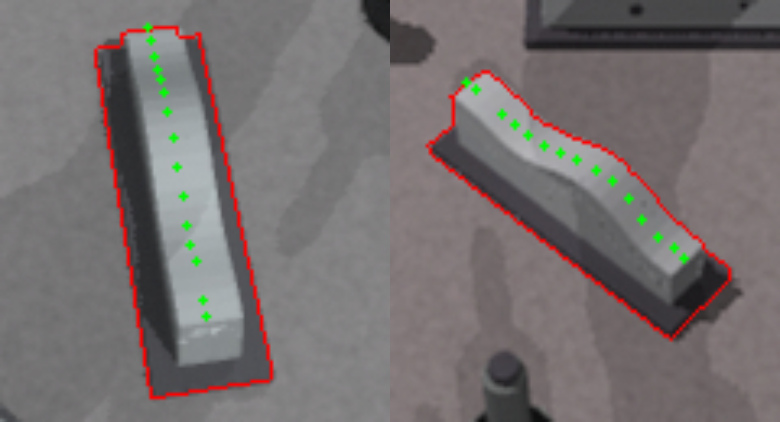

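The block fit overlays both views well (IoU 0.93): centre (566, 0), yaw -0.416. The cap triangulates to z 162 against the expected 164, and the probe axis is about (524, 239). Now I move above the probe.

>>> carry_out(
  motion=[-0.404,-0.214,0,0.05,0,-0.404,-0.214,0,0.05,0,-0.404,-0.214,0,0.05,0,-0.404,-0.214,0,0.05,0,-0.404,-0.214,0,0.05,0,-0.404,-0.214,0,0.05,0,-0.404,-0.214,0,0.05,0,-0.404,-0.214,0,0.05,0],
  squeeze=40,
)

```text
time_s: 2.4
tcp_pos: [487.7, 280.7, 231.7]
ee_rot: [0.206, 0.978, 0.0, 0.0]
ft_force: [0.7, 0.4, -0.4]
gripper_width: 1.002
gripper_force: 0.0
```

>>> carry_out(
  motion=[-0.051,-0.024,0,0,0,-0.051,-0.024,0,0,0,-0.051,-0.024,0,0,0],
)

```text
time_s: 2.7
tcp_pos: [524.6, 238.2, 231.3]
ee_rot: [0.208, 0.978, -0.0, 0.0]
ft_force: [-0.4, 0.4, 0.4]
gripper_width: 0.999
gripper_force: 0.0
```

Run:
```python
from h import *
np.set_printoptions(precision=4,suppress=True)
st=arm.read_state();s=snapshot("wrist");cv2.imwrite("pics/w1.png",s["color"])
print(st["time_s"],st["tcp_pos"],st["ee_rot"],st["ft_force"])
for n in("probe","stand"):
  for d in spotter.find_in(n,"wrist"):print(n,d["conf"],d["location"])
K=np.array(s["mtx"]);H=np.array(s["hand_eye"]);R=Ro.from_quat(st["ee_rot"]).as_matrix()
im=s["color"].copy()
for z,r in((164,9),(86,27),(80,31)):
  for t in np.linspace(0,6.28,40):
    X=np.array([524+r*np.cos(t),239+r*np.sin(t),z])
    c=H[:3,:3].T@(R.T@(X-st["tcp_pos"])-H[:3,3]);th=np.arctan2(np.hypot(c[0],c[1]),c[2]);u=K[:2,2]+K[0,0]*th*c[:2]/np.hypot(c[0],c[1])
    cv2.circle(im,(int(u[0]*1+.5),int(u[1]+.5)),0,(0,0,255),-1)
cv2.imwrite("pics/w1.png",im)
```

```text
2.7 [524.5775 238.1669 231.269 ] [ 0.2082  0.9781 -0.0001  0.0001] [-0.3957  0.3706  0.3975]
probe 0.89 [519.8, 360.7, 82.5]
probe 0.79 [411.4, 243.9, 62.5]
probe 0.58 [518.1, 243.0, 95.9]
stand 0.59 [499.7, 250.6, 7.2]
```

View pics/w1.png

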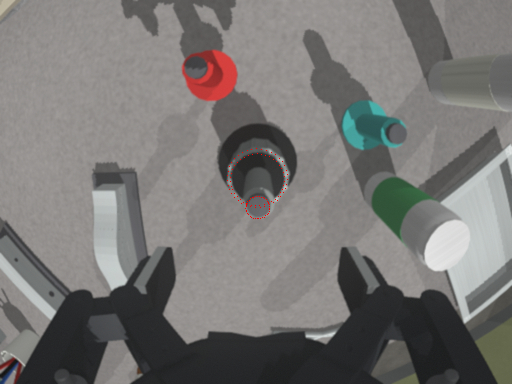

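The wrist view confirms it: my predicted cap circle sits on the probe's cap at (257,207), and the rim circle on the stand. I descend and grip.

>>> carry_out(
  motion=[0.001,0,0.04,0,0,0.001,0,0.08,0,0,0.001,0,0.11,0,0,0.001,0,0.13,0,0,0.001,0,0.13,0,160,0.001,0,0.13,0,255,0.001,0,0.13,0,255,0.001,0,0.13,0,255],
)

```text
time_s: 3.65
tcp_pos: [523.3, 240.9, 102.8]
ee_rot: [0.206, 0.979, 0.001, 0.001]
ft_force: [0.8, -0.4, -0.4]
gripper_width: 0.329
gripper_force: 0.0
```

>>> carry_out(
  motion=[0,0,0,0,255,0,0,0,0,255,0,0,0,0,255],
)

```text
time_s: 3.95
tcp_pos: [523.3, 240.9, 102.8]
ee_rot: [0.206, 0.978, 0.001, 0.001]
ft_force: [-1.9, 0.9, 7.9]
gripper_width: 0.295
gripper_force: 39.2
```

Gripped at 25 mm opening. I lift clear of the stand and carry the probe to above the block's low end.

>>> carry_out(
  motion=[0,0,-0.02,0,255,0,0,-0.05,0,255,0,0,-0.08,0,255,0,0,-0.11,0,255,0,-0.01,-0.11,0,255,-0.005,-0.04,-0.11,0,255,-0.012,-0.08,-0.11,0,255,-0.018,-0.12,-0.11,0,255],
)

```text
time_s: 4.75
tcp_pos: [489.7, 121.6, 210.5]
ee_rot: [0.206, 0.979, -0.0, -0.0]
ft_force: [-0.3, -0.7, -1.0]
gripper_width: 0.295
gripper_force: 39.7
```

>>> carry_out(
  motion=[-0.006,-0.035,0,0,255,-0.012,-0.07,0,0,255,-0.014,-0.083,0,0,255,-0.014,-0.083,0,0,255,-0.014,-0.083,0,0,255],
)

```text
time_s: 5.25
tcp_pos: [469.9, 42.4, 211.1]
ee_rot: [0.206, 0.979, 0.0, -0.0]
ft_force: [-0.3, 0.8, -1.7]
gripper_width: 0.296
gripper_force: 39.8
```

Run:
```python
from h import *
np.set_printoptions(precision=4,suppress=True)
st=arm.read_state();print(st["time_s"],st["tcp_pos"],st["ee_rot"],st["ft_force"],st["gripper_width"])
o=[]
for c,pt,r in(("scene",(245,185),60),("side",(285,185),60)):
    s=snapshot(c);im=s["color"].copy()
    t=st["tcp_pos"]
    for z in(t[2]-57.8-28,t[2]-57.8+35,t[2]-57.8+41):
        q=proj(s,np.array([t[0],t[1],z]));cv2.circle(im,tuple(int(v+.5) for v in q),0,(0,0,255),-1);print(c,q)
    q=q.astype(int);o.append(cv2.resize(im[max(0,q[1]-50):q[1]+70,q[0]-60:q[0]+60],(400,400),interpolation=cv2.INTER_NEAREST))
cv2.imwrite("pics/g1.png",np.hstack(o))
```

```text
5.25 [469.8833  42.405  211.0606] [ 0.2062  0.9785  0.0003 -0.0001] [-0.2651  0.8314 -1.6522] 0.2960713955644161
scene [250.056  178.4461]
scene [249.4292 155.7144]
scene [249.3657 153.4121]
side [275.8065 167.4691]
side [277.2064 146.7569]
side [277.3485 144.6541]
```

View pics/g1.png

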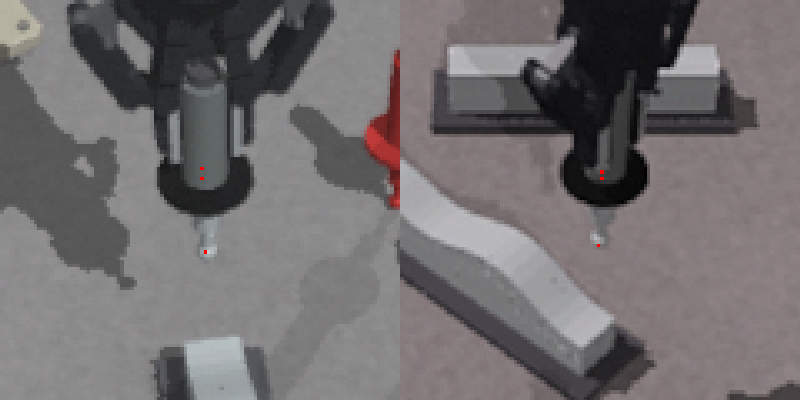

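The probe hangs upright, with the tip at (205,252) in the left half of the crop and (598,240) in the right, matching the prediction, and the block's low end below it. I lower it until the tip is pushed in about 9 mm.

>>> carry_out(
  motion=[0,0,0.03,0,255,0,0,0.055,0,255,0,0,0.075,0,255,0,0,0.083,0,255,0,0,0.087,0,255,0,0,0.091,0,255,0,0,0.095,0,255,0,0,0.095,0,255],
)

```text
time_s: 6.15
tcp_pos: [470.4, 41.9, 116.5]
ee_rot: [0.206, 0.978, 0.0, 0.0]
ft_force: [0.7, 1.4, 0.0]
gripper_width: 0.29
gripper_force: 39.8
```

```bash
cat > look.py <<'E'
import sys
from h import *
np.set_printoptions(precision=1,suppress=True)
st=arm.read_state();t=st["tcp_pos"]
d=t[:2]-[565.6,.2];lx=d@[.9149,-.4038];ly=d@[.4038,.9149]
print(st["time_s"],t,"local",round(lx,1),round(ly,1),"press",round(np.interp(lx,PX,PZ)+28+57.3-t[2],1),"F",st["ft_force"],st["wrist_torque"])
o=[]
for c in("scene","side"):
    s=snapshot(c);im=s["color"];q=proj(s,t-[0,0,60]).astype(int)
    o.append(cv2.resize(im[q[1]-25:q[1]+25,q[0]-25:q[0]+25],(400,400),interpolation=cv2.INTER_CUBIC))
cv2.imwrite(f"pics/{sys.argv[1]}.png",np.hstack(o))
E
python3 look.py p1
```

```text
6.15 [470.4  41.9 116.5] local -104.0 -0.3 press 8.8 F [0.7 1.4 0. ] [0.2 0.  0. ]
```

View pics/p1.png

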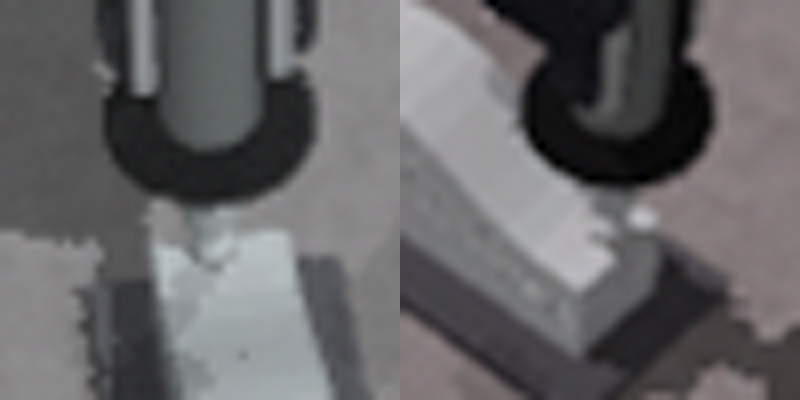

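Run:
```python
from h import *
np.set_printoptions(precision=1,suppress=True)
t=arm.read_state()["tcp_pos"]
def loc(X):
    d=X[:2]-[565.6,.2];return d@[.9149,-.4038],d@[.4038,.9149]
for c,px in(("scene",(207,250)),("side",(615,225))):
    s=snapshot(c);q=proj(s,t-[0,0,60]).astype(int)
    f=lambda p:(((p[0]%400)+.5)/8-.5+q[0]-25,(p[1]+.5)/8-.5+q[1]-25)
    print(c,"tip seen",loc(atz(*ray(s,f(px)),43)))
    inv=lambda u:(np.array(u)-q+25.5)*8-.5
    for p in((-110,-18,40),(-110,18,40),(-104,-.3,46),(-104,-.3,40)):print(p,inv(proj(s,b2w(p,565.6,.2,-.4156))))
```

```text
scene tip seen (np.float64(-101.64416326618088), np.float64(-1.2077081417306126))
(-110, -18, 40) [139.3 240.7]
(-110, 18, 40) [274.4 223.2]
(-104, -0.3, 46) [208.9 235.4]
(-104, -0.3, 40) [209.3 249.7]
side tip seen (np.float64(-103.82395827932531), np.float64(-5.468071014843238))
(-110, -18, 40) [258.3 217.4]
(-110, 18, 40) [178.8 290.4]
(-104, -0.3, 46) [204.5 229.2]
(-104, -0.3, 40) [203.6 242.2]
```

Run:
```python
from h import *
from scipy.interpolate import PchipInterpolator as P
f=P(PX,PZ);g=np.arange(-6,6.01,.25)
e=lambda x:max(f(np.clip(x+u,-110,110))+np.sqrt(36-u*u)-6 for u in g)
for k in range(18):
    x0=-104+12*k
    print(x0,[-round(float(e(x0+1.5*i)-e(x0)),1) for i in range(1,9)],round(float(e(x0)),1))
```

```text
-104 [-0.0, -0.0, -0.0, -0.1, -0.2, -0.3, -0.5, -0.8] 40.0
-92 [-0.3, -0.5, -0.8, -1.1, -1.5, -2.0, -2.6, -3.2] 40.8
-80 [-0.7, -1.4, -2.1, -2.8, -3.5, -4.2, -5.0, -5.8] 44.0
-68 [-0.8, -1.7, -2.6, -3.4, -4.2, -5.0, -5.7, -6.4] 49.8
-56 [-0.7, -1.4, -2.1, -2.8, -3.4, -4.0, -4.6, -5.0] 56.2
-44 [-0.4, -0.7, -1.0, -1.3, -1.6, -1.9, -2.1, -2.3] 61.2
-32 [-0.2, -0.3, -0.4, -0.5, -0.5, -0.4, -0.3, -0.2] 63.5
-20 [0.2, 0.4, 0.7, 1.0, 1.3, 1.6, 2.0, 2.3] 63.7
-8 [0.3, 0.7, 1.1, 1.5, 2.0, 2.5, 3.1, 3.7] 61.4
4 [0.6, 1.2, 1.8, 2.3, 2.9, 3.4, 4.0, 4.6] 57.7
16 [0.6, 1.2, 1.8, 2.3, 2.9, 3.4, 3.8, 4.2] 53.2
28 [0.3, 0.7, 1.0, 1.4, 1.7, 2.0, 2.3, 2.5] 48.9
40 [0.2, 0.3, 0.4, 0.4, 0.3, 0.3, 0.2, 0.1] 46.4
52 [-0.1, -0.3, -0.4, -0.6, -0.9, -1.3, -1.8, -2.3] 46.3
64 [-0.6, -1.1, -1.6, -2.0, -2.4, -2.8, -3.1, -3.5] 48.7
76 [-0.4, -0.7, -1.1, -1.4, -1.8, -2.1, -2.4, -2.7] 52.1
88 [-0.3, -0.5, -0.7, -0.9, -1.0, -1.1, -1.2, -1.2] 54.8
100 [-0.0, -0.0, -0.0, -0.0, -0.0, -0.0, -0.0, -0.0] 56.0
```

Contact force rose by about 1.7 N, which matches the spring. I start the scan, shifting 3 mm sideways towards the middle of the edge.

>>> carry_out(
  motion=[-0.0015,0.0005,0,0,255,-0.003,0.001,0,0,255,-0.0045,0.0015,0,0,255,-0.006,0.002,-0.0001,0,255,-0.0075,0.0025,-0.0002,0,255,-0.009,0.003,-0.0003,0,255,-0.0105,0.003,-0.0005,0,255,-0.012,0.003,-0.0008,0,255],
)

```text
time_s: 7.15
tcp_pos: [482.3, 39.6, 117.1]
ee_rot: [0.206, 0.978, 0.0, 0.0]
ft_force: [-2.2, 0.5, -0.4]
gripper_width: 0.289
gripper_force: 39.8
```

>>> carry_out(
  motion=[-0.0015,0,-0.0003,0,255,-0.003,0,-0.0005,0,255,-0.0045,0,-0.0008,0,255,-0.006,0,-0.0011,0,255,-0.0075,0,-0.0015,0,255,-0.009,0,-0.002,0,255,-0.0105,0,-0.0026,0,255,-0.012,0,-0.0032,0,255],
)

```text
time_s: 7.95
tcp_pos: [493.2, 34.7, 120.3]
ee_rot: [0.206, 0.978, 0.0, -0.0]
ft_force: [-1.9, 1.3, 0.1]
gripper_width: 0.299
gripper_force: 39.8
```

>>> carry_out(
  motion=[-0.0015,0,-0.0007,0,255,-0.003,0,-0.0014,0,255,-0.0045,0,-0.0021,0,255,-0.006,0,-0.0028,0,255,-0.0075,0,-0.0035,0,255,-0.009,0,-0.0042,0,255,-0.0105,0,-0.005,0,255,-0.012,0,-0.0058,0,255],
)

```text
time_s: 8.75
tcp_pos: [504.2, 29.8, 126.1]
ee_rot: [0.206, 0.978, 0.0, -0.0]
ft_force: [-2.3, 1.2, 0.1]
gripper_width: 0.294
gripper_force: 39.9
```

```bash
python3 look.py p2
```

```text
8.75 [504.2  29.8 126.1] local -68.2 2.3 press 8.1 F [-2.3  1.2  0.1] [0.3 0.7 0. ]
```

>>> carry_out(
  motion=[-0.0015,0,-0.0008,0,255,-0.003,0,-0.0017,0,255,-0.0045,0,-0.0026,0,255,-0.006,0,-0.0034,0,255,-0.0075,0,-0.0042,0,255,-0.009,0,-0.005,0,255,-0.0105,0,-0.0057,0,255,-0.012,0,-0.0064,0,255],
)

```text
time_s: 9.65
tcp_pos: [515.2, 24.9, 132.5]
ee_rot: [0.206, 0.978, 0.0, -0.0]
ft_force: [-2.1, 0.7, -0.6]
gripper_width: 0.294
gripper_force: 39.9
```

>>> carry_out(
  motion=[-0.0015,0,-0.0007,0,255,-0.003,0,-0.0014,0,255,-0.0045,0,-0.0021,0,255,-0.006,0,-0.0028,0,255,-0.0075,0,-0.0034,0,255,-0.009,0,-0.004,0,255,-0.0105,0,-0.0046,0,255,-0.012,0,-0.005,0,255],
)

```text
time_s: 10.45
tcp_pos: [526.2, 20.1, 137.6]
ee_rot: [0.206, 0.978, 0.0, 0.0]
ft_force: [-1.9, 1.8, -0.1]
gripper_width: 0.292
gripper_force: 39.8
```

>>> carry_out(
  motion=[-0.0015,0,-0.0004,0,255,-0.003,0,-0.0007,0,255,-0.0045,0,-0.001,0,255,-0.006,0,-0.0013,0,255,-0.0075,0,-0.0016,0,255,-0.009,0,-0.0019,0,255,-0.0105,0,-0.0021,0,255,-0.012,0,-0.0023,0,255],
)

```text
time_s: 11.25
tcp_pos: [537.2, 15.3, 139.8]
ee_rot: [0.206, 0.978, 0.0, -0.0]
ft_force: [-1.8, 0.5, 0.1]
gripper_width: 0.294
gripper_force: 39.8
```

>>> carry_out(
  motion=[-0.0015,0,-0.0002,0,255,-0.003,0,-0.0003,0,255,-0.0045,0,-0.0004,0,255,-0.006,0,-0.0005,0,255,-0.0075,0,-0.0005,0,255,-0.009,0,-0.0004,0,255,-0.0105,0,-0.0003,0,255,-0.012,0,-0.0002,0,255],
)

```text
time_s: 12.05
tcp_pos: [548.2, 10.4, 140.0]
ee_rot: [0.206, 0.978, 0.0, 0.0]
ft_force: [-0.5, -0.4, -0.0]
gripper_width: 0.294
gripper_force: 39.8
```

```bash
python3 look.py p3
```

```text
12.05 [548.2  10.4 140. ] local -20.0 2.3 press 8.5 F [-0.5 -0.4 -0. ] [0.  0.2 0. ]
```

View pics/p3.png

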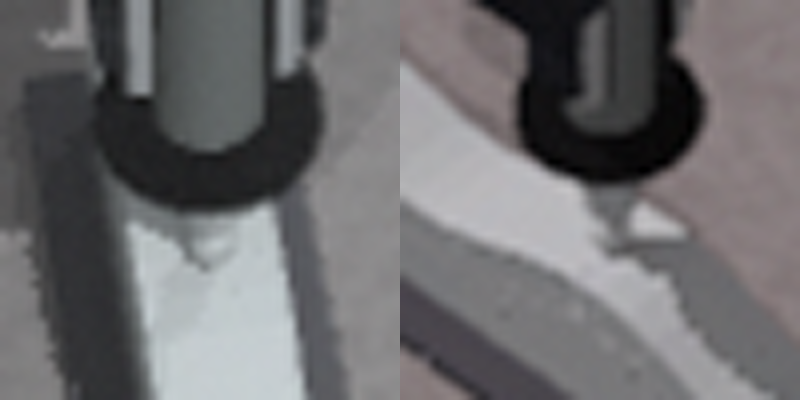

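The tip is on the crest, at (207,262) in the left half and (612,240) in the right, well inside the top face and in contact. I continue down the slope and through the dip.

>>> carry_out(
  motion=[-0.0015,0,0.0002,0,255,-0.003,0,0.0004,0,255,-0.0045,0,0.0007,0,255,-0.006,0,0.001,0,255,-0.0075,0,0.0013,0,255,-0.009,0,0.0016,0,255,-0.0105,0,0.002,0,255,-0.012,0,0.0023,0,255],
)

```text
time_s: 12.95
tcp_pos: [559.2, 5.5, 137.7]
ee_rot: [0.206, 0.978, 0.0, 0.0]
ft_force: [-0.1, -0.2, 0.4]
gripper_width: 0.294
gripper_force: 39.9
```

>>> carry_out(
  motion=[-0.0015,0,0.0003,0,255,-0.003,0,0.0007,0,255,-0.0045,0,0.0011,0,255,-0.006,0,0.0015,0,255,-0.0075,0,0.002,0,255,-0.009,0,0.0025,0,255,-0.0105,0,0.0031,0,255,-0.012,0,0.0037,0,255],
)

```text
time_s: 13.75
tcp_pos: [570.1, 0.7, 133.9]
ee_rot: [0.206, 0.978, 0.0, 0.0]
ft_force: [0.0, -1.0, 0.6]
gripper_width: 0.29
gripper_force: 39.9
```

>>> carry_out(
  motion=[-0.0015,0,0.0006,0,255,-0.003,0,0.0012,0,255,-0.0045,0,0.0018,0,255,-0.006,0,0.0023,0,255,-0.0075,0,0.0029,0,255,-0.009,0,0.0034,0,255,-0.0105,0,0.004,0,255,-0.012,0,0.0046,0,255],
)

```text
time_s: 14.55
tcp_pos: [581.1, -4.1, 129.3]
ee_rot: [0.206, 0.978, 0.0, -0.0]
ft_force: [0.1, -0.5, 0.5]
gripper_width: 0.293
gripper_force: 39.9
```

>>> carry_out(
  motion=[-0.0015,0,0.0006,0,255,-0.003,0,0.0012,0,255,-0.0045,0,0.0018,0,255,-0.006,0,0.0023,0,255,-0.0075,0,0.0029,0,255,-0.009,0,0.0034,0,255,-0.0105,0,0.0038,0,255,-0.012,0,0.0042,0,255],
)

```text
time_s: 15.35
tcp_pos: [592.1, -9.0, 125.1]
ee_rot: [0.206, 0.978, 0.0, -0.0]
ft_force: [-0.5, 0.1, 0.3]
gripper_width: 0.289
gripper_force: 39.9
```

>>> carry_out(
  motion=[-0.0015,0,0.0003,0,255,-0.003,0,0.0007,0,255,-0.0045,0,0.001,0,255,-0.006,0,0.0014,0,255,-0.0075,0,0.0017,0,255,-0.009,0,0.002,0,255,-0.0105,0,0.0023,0,255,-0.012,0,0.0025,0,255],
)

```text
time_s: 16.15
tcp_pos: [603.0, -13.8, 122.7]
ee_rot: [0.206, 0.978, 0.0, -0.0]
ft_force: [-0.5, 0.0, -0.6]
gripper_width: 0.292
gripper_force: 39.9
```

```bash
python3 look.py p4
```

```text
16.15 [603.  -13.8 122.7] local 39.9 2.3 press 9.5 F [-0.5  0.  -0.6] [ 0.1  0.2 -0. ]
```

View pics/p4.png

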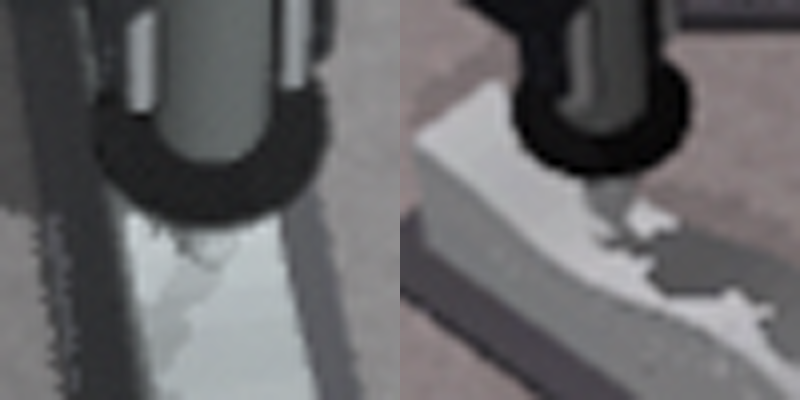

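The tip is in the dip, at (205,258) in the left half, and in contact. I continue to the far end.

>>> carry_out(
  motion=[-0.0015,0,0.0002,0,255,-0.003,0,0.0003,0,255,-0.0045,0,0.0004,0,255,-0.006,0,0.0004,0,255,-0.0075,0,0.0003,0,255,-0.009,0,0.0003,0,255,-0.0105,0,0.0002,0,255,-0.012,0,0.0001,0,255],
)

```text
time_s: 17.05
tcp_pos: [613.9, -18.7, 122.6]
ee_rot: [0.206, 0.978, 0.0, -0.0]
ft_force: [-1.7, 0.9, 0.8]
gripper_width: 0.294
gripper_force: 39.9
```

>>> carry_out(
  motion=[-0.0015,0,-0.0001,0,255,-0.003,0,-0.0003,0,255,-0.0045,0,-0.0004,0,255,-0.006,0,-0.0006,0,255,-0.0075,0,-0.0009,0,255,-0.009,0,-0.0013,0,255,-0.0105,0,-0.0018,0,255,-0.012,0,-0.0023,0,255],
)

```text
time_s: 17.85
tcp_pos: [625.0, -23.5, 124.9]
ee_rot: [0.206, 0.978, 0.0, -0.0]
ft_force: [-1.6, 0.9, -0.4]
gripper_width: 0.295
gripper_force: 39.9
```

>>> carry_out(
  motion=[-0.0015,0,-0.0006,0,255,-0.003,0,-0.0011,0,255,-0.0045,0,-0.0016,0,255,-0.006,0,-0.002,0,255,-0.0075,0,-0.0024,0,255,-0.009,0,-0.0028,0,255,-0.0105,0,-0.0031,0,255,-0.012,0,-0.0035,0,255],
)

```text
time_s: 18.65
tcp_pos: [636.0, -28.4, 128.4]
ee_rot: [0.206, 0.978, 0.0, -0.0]
ft_force: [-2.2, 0.8, -0.4]
gripper_width: 0.29
gripper_force: 39.9
```

>>> carry_out(
  motion=[-0.0015,0,-0.0004,0,255,-0.003,0,-0.0007,0,255,-0.0045,0,-0.0011,0,255,-0.006,0,-0.0014,0,255,-0.0075,0,-0.0018,0,255,-0.009,0,-0.0021,0,255,-0.0105,0,-0.0024,0,255,-0.012,0,-0.0027,0,255],
)

```text
time_s: 19.45
tcp_pos: [647.0, -33.2, 131.1]
ee_rot: [0.206, 0.978, 0.0, -0.0]
ft_force: [-1.2, 0.7, 0.1]
gripper_width: 0.292
gripper_force: 39.9
```

>>> carry_out(
  motion=[-0.0015,0,-0.0003,0,255,-0.003,0,-0.0005,0,255,-0.0045,0,-0.0007,0,255,-0.006,0,-0.0009,0,255,-0.0075,0,-0.001,0,255,-0.009,0,-0.0011,0,255,-0.0105,0,-0.0012,0,255,-0.012,0,-0.0012,0,255],
)

```text
time_s: 20.25
tcp_pos: [658.0, -38.1, 132.3]
ee_rot: [0.206, 0.978, 0.0, 0.0]
ft_force: [-1.6, 0.4, 0.2]
gripper_width: 0.292
gripper_force: 39.9
```

```bash
python3 look.py p5
```

```text
20.25 [658.  -38.1 132.3] local 100.0 2.3 press 9.0 F [-1.6  0.4  0.2] [ 0.1  0.3 -0. ]
```

View pics/p5.png

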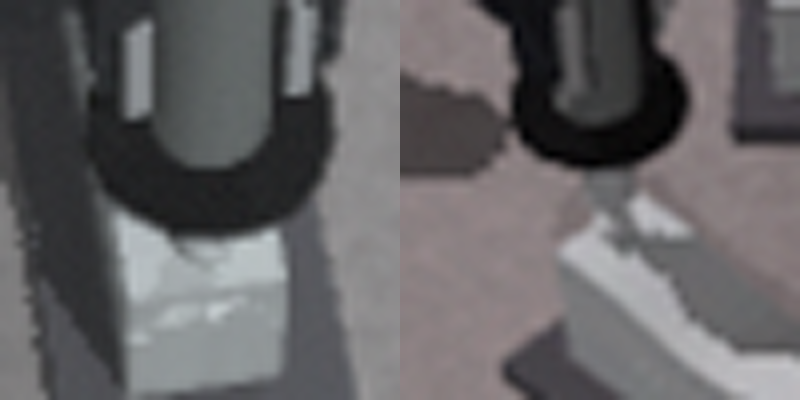

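The tip is near the far end at (205,262) with about 10 mm left. I do the last 5 mm, lift, and carry the probe back.

>>> carry_out(
  motion=[-0.0015,0,0,0,255,-0.003,0,0,0,255,-0.0045,0,0,0,255,-0.005,0,0,0,255,-0.005,0,0,0,255],
)

```text
time_s: 20.85
tcp_pos: [662.5, -40.1, 132.3]
ee_rot: [0.206, 0.978, 0.0, 0.0]
ft_force: [-0.8, 0.7, 0.8]
gripper_width: 0.291
gripper_force: 39.9
```

>>> carry_out(
  motion=[0,0,-0.01,0,255,0,0,-0.03,0,255,0,0,-0.06,0,255,0,0,-0.081,0,255,0.01,0.008,-0.081,0,255,0.035,0.029,-0.081,0,255,0.065,0.054,-0.081,0,255,0.095,0.079,-0.081,0,255],
)

```text
time_s: 21.65
tcp_pos: [605.9, 72.2, 212.3]
ee_rot: [0.206, 0.978, -0.0, -0.001]
ft_force: [-0.6, 0.1, -1.7]
gripper_width: 0.292
gripper_force: 39.7
```

>>> carry_out(
  motion=[0.03,0.025,0,0,255,0.06,0.05,0,0,255,0.09,0.075,0,0,255,0.12,0.1,0,0,255,0.14,0.116,0,0,255,0.146,0.121,0,0,255,0.146,0.121,0,0,255,0.146,0.121,0,0,255],
)

```text
time_s: 22.45
tcp_pos: [522.9, 239.0, 213.0]
ee_rot: [0.207, 0.978, -0.0, 0.0]
ft_force: [0.4, -0.3, -1.8]
gripper_width: 0.295
gripper_force: 39.7
```

Run:
```python
from h import *
np.set_printoptions(precision=2,suppress=True)
st=arm.read_state();t=st["tcp_pos"];print(st["time_s"],t,st["ee_rot"],st["ft_force"])
for c in("scene","side"):
    s=snapshot(c)
    for d in spotter.outline_of("probe",c):
        ys,xs=np.nonzero(d["mask"]);print(c,round(d["conf"],2),xs.mean(),ys.mean(),xs.min(),xs.max(),ys.min(),ys.max(),"bottom x",xs[ys>=ys.max()-2].mean())
    for d in spotter.find_in("tip",c):print("tip",d["conf"],np.array(d["location"]),proj(s,np.array(d["location"])))
    print("pred tip px",proj(s,t-[0,0,57.3+22]),"collar",proj(s,t-[0,0,57.3-38]))
    m=np.load("m.npz")["stand_"+c];ys,xs=np.nonzero(m);print("stand mask",xs.min(),xs.max(),ys.min(),ys.max(),"foot proj",[proj(s,np.array([524+50*a,239+50*b,0])) for a,b in((1,0),(-1,0),(0,1),(0,-1))])
```

```text
22.45 [522.94 239.02 212.97] [ 0.21  0.98 -0.    0.  ] [ 0.36 -0.35 -1.76]
scene 0.96 310.3580060422961 140.05438066465257 298 322 116 164 bottom x 308.0
scene 0.9 352.8701854493581 126.58059914407988 338 364 97 155 bottom x 346.5
scene 0.83 387.0897058823529 146.46176470588236 374 398 122 173 bottom x 380.0
tip 0.46 [530.6 233.  201.8] [351.04 130.59]
pred tip px [345.76 152.43] collar [350.22 130.31]
stand mask 316 361 172 214 foot proj [array([351.97, 209.48]), array([323.83, 180.95]), array([354.51, 185.68]), array([320.  , 204.36])]
side 0.96 199.77256317689532 306.7954271961492 186 215 286 324 bottom x 200.1081081081081
side 0.91 220.85500747384157 211.84603886397608 204 234 183 234 bottom x 221.0
side 0.83 278.75482093663913 261.71349862258955 266 291 241 281 bottom x 277.2142857142857
pred tip px [220.22 232.34] collar [218.11 213.86]
stand mask 202 247 246 287 foot proj [array([201.95, 259.79]), array([245.84, 272.68]), array([215.21, 286.83]), array([231.55, 246.86])]
```

The tip is where predicted above the bore (scene 346.5,155; side 221,234). I lower it into the stand, gently at the end.

>>> carry_out(
  motion=[0,0.001,0.03,0,255,0,0.001,0.06,0,255,0,0.001,0.085,0,255,0,0.001,0.098,0,255,0,0.001,0.105,0,255,0,0.001,0.108,0,255,0,0.001,0.109,0,255,0,0.001,0.109,0,255],
)

```text
time_s: 23.55
tcp_pos: [523.6, 241.4, 105.2]
ee_rot: [0.206, 0.978, 0.001, 0.001]
ft_force: [-0.7, 0.2, -1.3]
gripper_width: 0.294
gripper_force: 39.7
```

>>> carry_out(
  motion=[0,0,0.001,0,255,0,0,0.002,0,255,0,0,0.002,0,255,0,0,0.002,0,255],
)

```text
time_s: 23.95
tcp_pos: [523.4, 241.3, 102.9]
ee_rot: [0.206, 0.978, 0.0, 0.0]
ft_force: [-1.5, -1.3, 2.8]
gripper_width: 0.291
gripper_force: 40.1
```

The collar is on the rim: the force changed from -1.3 to +2.8 N. I release and retreat.

>>> carry_out(
  motion=[0,0,0,0,150,0,0,0,0,100,0,0,0,0,0,0,0,0,0,0,0,0,0,0,0,0,0,0,0,0,0,0,0,0,0,0,0,0,0,0],
)

```text
time_s: 24.75
tcp_pos: [523.1, 241.2, 102.3]
ee_rot: [0.206, 0.978, 0.0, 0.0]
ft_force: [-0.3, 0.2, -0.6]
gripper_width: 0.999
gripper_force: 0.0
```

>>> carry_out(
  motion=[0,0,-0.02,0,0,0,0,-0.06,0,0,0,0,-0.1,0,0,0,0,-0.14,0,0,0.04,0.02,-0.16,0,0,0.08,0.04,-0.16,0,0,0.11,0.06,-0.16,0,0,0.11,0.06,-0.16,0,0],
)

```text
time_s: 25.55
tcp_pos: [442.8, 345.6, 262.3]
ee_rot: [0.202, 0.979, 0.001, -0.001]
ft_force: [1.0, -0.3, -0.2]
gripper_width: 1.003
gripper_force: 0.0
```

Run:
```python
from h import *
st=arm.read_state();print(st["time_s"],st["tcp_pos"],st["gripper_width"],st["ft_force"])
for c in("scene","side"):
    s=snapshot(c);m=np.load("m.npz")["probe_"+c]
    for d in spotter.outline_of("probe",c):
        a=d["mask"];ys,xs=np.nonzero(a);print(c,round(d["conf"],2),xs.mean(),ys.mean(),xs.min(),xs.max(),ys.min(),ys.max(),"IoU start",(a&m).sum()/(a|m).sum())
```

```text
25.55 [442.75334356 345.62725518 262.29633961] 1.0027522196554688 [ 1.00371625 -0.34826915 -0.21333659]
scene 0.96 345.80673499267937 163.1464128843338 332 357 140 180 IoU start 0.9242857142857143
scene 0.9 387.0280898876405 146.20084269662922 374 398 121 172 IoU start 0.0
scene 0.88 310.48085758039815 139.24655436447168 298 321 115 165 IoU start 0.0
side 0.88 199.64881693648817 306.63013698630135 186 215 286 324 IoU start 0.0
side 0.79 279.01529902642557 262.48678720445065 266 292 241 282 IoU start 0.0
```

```bash
python3 -c "
from cell import arm
print(arm.close_job())"
```

```text
the job is handed in; nothing more can be done
None
```

I ran the probe tip along the whole wavy edge, put the probe back in its stand and released it, then handed the job in at about 26 s; the final scene image matches the starting pose (overlap 0.92), but the side camera's network did not report the probe, so that check comes from one view.

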